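# Sort reagent bottles into colour-coded spill trays

## Task

Clear the bench of the fume hood: stand each of the five reagent bottles in the spill tray that has the colour of its cap, one bottle to a bay (either bay will do). Keep every bottle upright all the way and set it down, do not drop it; leave the glass flask and the glass trough where they are.

Things in the scene. Friction and masses are not known exactly. Their poses are not given: they have to be found in the camera images.
- blue_tall: loose, closed, rigid round reagent bottle of dark amber glass with a paper label and a blue screw cap: straight body 48 mm in diameter from its underside up to 58 mm, then shoulder, neck and a cap of diameter 32 mm and height 20 mm; 95 mm tall in all, about 160 g. Starts standing upright on the work surface (z = 0), in a loose row nearer the robot than the trays. Origin: centre of its underside; z up along its axis.
- blue_short: loose, closed, rigid round reagent bottle of dark amber glass with a paper label and a blue screw cap: straight body 40 mm in diameter from its underside up to 46 mm, then shoulder, neck and a cap of diameter 32 mm and height 20 mm; 78 mm tall in all, about 110 g. Starts standing upright on the work surface (z = 0), in a loose row nearer the robot than the trays. Origin: centre of its underside; z up along its axis.
- red_tall: loose, closed, rigid round reagent bottle of dark amber glass with a paper label and a red screw cap: straight body 48 mm in diameter from its underside up to 58 mm, then shoulder, neck and a cap of diameter 32 mm and height 20 mm; 95 mm tall in all, about 160 g. Starts standing upright on the work surface (z = 0), in a loose row nearer the robot than the trays. Origin: centre of its underside; z up along its axis.
- red_short: loose, closed, rigid round reagent bottle of dark amber glass with a paper label and a red screw cap: straight body 40 mm in diameter from its underside up to 46 mm, then shoulder, neck and a cap of diameter 32 mm and height 20 mm; 78 mm tall in all, about 110 g. Starts standing upright on the work surface (z = 0), in a loose row nearer the robot than the trays. Origin: centre of its underside; z up along its axis.
- yellow_mid: loose, closed, rigid round reagent bottle of white plastic with a paper label and a yellow screw cap: straight body 44 mm in diameter from its underside up to 52 mm, then shoulder, neck and a cap of diameter 32 mm and height 20 mm; 88 mm tall in all, about 130 g. Starts standing upright on the work surface (z = 0), in a loose row nearer the robot than the trays. Origin: centre of its underside; z up along its axis.
- blue_tray: blue plastic spill tray, fixed to the bench, open on top: outside 83 mm along its x, 160 mm along its y, 20 mm high; walls and floor 4 mm thick. A 4 mm divider (as high as the walls) across the middle of its y makes two equal bays, each 75 mm (x) by 74 mm (y) inside, centred at y = -39 mm and y = +39 mm; one bottle fits in a bay. Origin: centre of its underside, on the work surface; the bay floor is 4 mm above it. It may be turned up to about 9 degrees.
- red_tray: red plastic spill tray, fixed to the bench, open on top: outside 83 mm along its x, 160 mm along its y, 20 mm high; walls and floor 4 mm thick. A 4 mm divider (as high as the walls) across the middle of its y makes two equal bays, each 75 mm (x) by 74 mm (y) inside, centred at y = -39 mm and y = +39 mm; one bottle fits in a bay. Origin: centre of its underside, on the work surface; the bay floor is 4 mm above it. It may be turned up to about 9 degrees.
- yellow_tray: yellow plastic spill tray, fixed to the bench, open on top: outside 83 mm along its x, 160 mm along its y, 20 mm high; walls and floor 4 mm thick. A 4 mm divider (as high as the walls) across the middle of its y makes two equal bays, each 75 mm (x) by 74 mm (y) inside, centred at y = -39 mm and y = +39 mm; one bottle fits in a bay. Origin: centre of its underside, on the work surface; the bay floor is 4 mm above it. It may be turned up to about 9 degrees.
- flask: bystander: clear glass conical flask, foot 72 mm in diameter, 104 mm tall, loose, off to the left of the bottles and trays. Origin: centre of its underside. Leave it alone.
- trough: bystander: open rectangular greenish glass trough, 75 x 95 x 75 mm high, loose, off to the right of the bottles and trays. Origin: centre of its underside. Leave it alone.

How it is judged:
By the outcome, as a careful person would: the job done as asked, in the order asked, and still so for the second after the job is handed in, with the robot touching nothing.
It also fails if it takes over 109 s, if anything falls off the work surface, if the arm or the gripper's body presses on something with over 40 N, if the wrist force passes 120 N, or if a joint passes its speed limit or range.

## Robot

A 6-joint arm with a two-finger parallel gripper is mounted at the origin on the work surface. World frame = base frame: x ahead of the robot, y to its left, z up, the work surface at z = 0. Lengths are in m, angles in rad, forces in N, time in s.
With the tool pointing down it reaches from about 0.275 to 0.85 m from the base axis. Payload 5.2 kg.
Tool frame: the origin (TCP) lies on the centre line of the jaws, within the pads' length; the fingertips stand tip_reach ahead of it and the grasp point (between the pads) is the TCP (tip_reach is the distance from the TCP to the fingertips, in m); z points along the fingers, y is the direction in which the jaws open and shut (so a half turn about z gives the same grasp; the last joint's range is limited). The gripper opens to 85 mm and grips with 20 to 120 N. Pads are 22 mm wide; open, the fingers measure 114 mm over their backs; the gripper's body (76 mm by 85 mm) begins 54 mm behind the grasp point. The pads swing forward as they close: fully open they stand 13 mm farther back than shut.
Start: joints at [0.927, 0.259, 1.535, -0, 1.348, -0.203], TCP at [0.235, 0.497, 0.25] pointing down, gripper open.
Joint ranges: [-3.14, 3.14], [-0.91, 2.08], [0.19, 2.58], [-1.22, 4.36], [0.22, 2.71], [-3.12, 3.12]. Speed limits (rad/s): [2.57, 2.57, 3.14, 3.14, 3.14, 3.14].

## Interface

Orientations are given as a 3x3 rotation matrix whose columns are the frame's x, y, z axes.
In Python, from bench import get_obs, grab_frame, hand_in, tip_reach gives the robot as it stands.
- The arm moves only by the tool send_rows, never from a script. Its argument "plan" is a list of rows, each an object of numbers: "ax", "ay", "az": the turn, a rotation vector about the tool's x, y, z in degrees; "dx", "dy", "dz": the shift along the tool's x, y, z in m; "claw": the finger opening in m, from 0 to 0.0854. A call has exactly 8 rows; each row is the pose to reach, as a shift and turn from the pose measured when the call began, along the tool's axes at that moment; what a row does not reach only later rows make up. A row lasts 1/10 s, in which the tool goes at most 50 mm and 8.59 degrees, less where a joint would pass 70% of its speed; a pose out of reach is approached as far as the arm can. A call with a gripper value outside its range is refused whole. The fingers move at their own pace and stop on an object; "grip_force" is the grip in N (left out, the last holds). Time passes only in rows, so rows that repeat a pose let the fingers close, or fill a call up. It gives the time, the measured TCP pose, the force and the opening at its end, in the units of the state.
- get_obs(): the state, without advancing time (a new reading comes with each control period).
- grab_frame(name): name is "side" or "top"; returns a dict with "image" (480x640x3 uint8, blue, green, red), "range_z" (480x640 float32, m along the optical axis (not along the pixel's ray), 0 where there is no reading), "fovy" (degrees; the focal length in pixels is half the picture's height over the tangent of half this angle, whatever the lens; pixels are square), "cx", "cy" (the principal point, pixels), "cam_to_world" (4x4, takes a point from camera to world coordinates). Camera axes: x right, y down, z forward; pixel columns grow to the right and rows downward; lengths in m; the calibration is good to about 2 mm. A picture is of the moment at which its call begins.
- hand_in(): hands the job in, once; it reports no verdict.
The state is a dict: "t": time; "joint_positions": joint angles; "dq": joint speeds; "joint_efforts": joint torques, N m; "tool_pos": TCP position; "ee_rot": TCP orientation; "ft_force": force on the tool from outside, world axes, zero at the start; "ft_torque": the same for the moment, N m; "gripper_width": opening from 0.0 (shut) to 1.0 (fully open).
Only numpy, scipy, OpenCV 4.12 (cv2) and the standard library are available. Lean on these libraries where they do the work, as an engineer would, in place of code of your own. Each camera call takes 0.05 s, during which the arm holds its last target. There are 200 camera calls.

## Working session

There is one attempt and no reset: what is moved stays moved. The work goes in short steps, Python scripts to look and compute and a tool call to move; the robot and the scene stay as the last step left them, time stands still between calls to the robot, and variables do not carry over. Pictures are saved under pics/ and viewed, about 12 in all and at most 16, crops included, and the job is handed in when it is done.

Besides the shell and the picture viewer there is one more tool, called after "Emit:" in YAML: its name, and indented under it one key for each argument. send_rows: Moves the arm, as the interface text tells. Its arguments: {"type":"object","properties":{"plan":{"type":"array"},"grip_force":{"type":"number"}},"required":["plan"]}

```bash
mkdir -p pics; python3 - <<'E'
from bench import *
import bench,cv2,numpy as np
print(tip_reach if not callable(tip_reach) else tip_reach()); o=get_obs()
for k,v in o.items(): print(k,np.round(v,3).tolist())
for n in("top","side"):
    f=grab_frame(n); cv2.imwrite(f"pics/{n}0.png",f["image"]); np.savez(f"{n}0.npz",**f); print(n,f["fovy"],f["cx"],f["cy"],np.round(f["cam_to_world"],3).tolist())
E
```

```text
0.019
t 0.0
joint_positions [0.927, 0.259, 1.536, 0.0, 1.348, -0.203]
dq [0.0, -0.0, 0.001, -0.001, 0.0, -0.001]
joint_efforts [0.003, -44.602, -29.058, 0.0, 0.011, -0.0]
tool_pos [0.234, 0.497, 0.249]
ee_rot [[-0.904, 0.427, -0.001], [0.427, 0.904, -0.001], [0.0, -0.002, -1.0]]
ft_force [-0.305, -0.589, -0.45]
ft_torque [0.012, -0.048, -0.015]
gripper_width 1.0
top 55.65595107072065 327.1221771791221 232.82046649445812 [[-0.012, -0.992, 0.125, 0.398], [-1.0, 0.014, 0.015, -0.002], [-0.017, -0.125, -0.992, 0.971], [0.0, 0.0, 0.0, 1.0]]
side 47.757988779324066 321.48231111977105 235.47741063373098 [[0.758, -0.333, 0.561, -0.122], [-0.652, -0.404, 0.641, -0.762], [0.013, -0.852, -0.524, 0.652], [0.0, 0.0, 0.0, 1.0]]
```

View pics/top0.png

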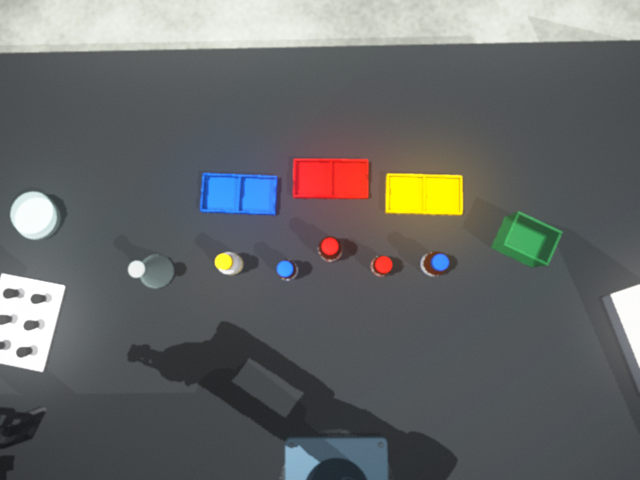

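View pics/side0.png

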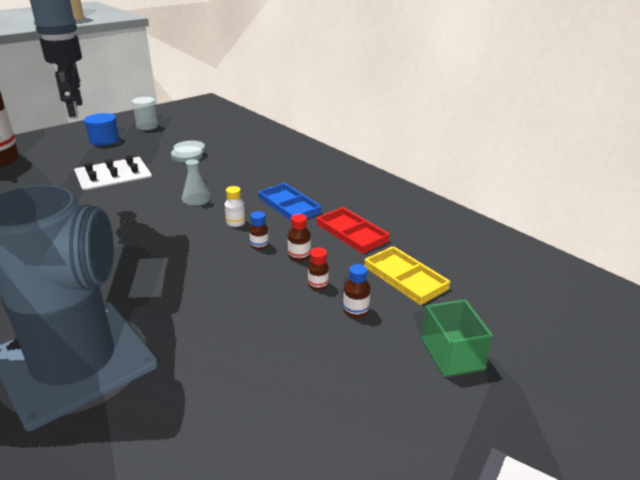

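The top view shows the blue, red and yellow trays at about (239,194), (331,178) and (424,194). The bottle caps are yellow (223,261), blue_short (286,269), red_tall (330,246), red_short (383,265) and blue_tall (439,262). The flask is at (155,270) and the trough at (527,239).

```bash
cat > h.py <<'E'
import numpy as np,cv2
def K(f):
    return 240/np.tan(np.radians(float(f["fovy"]))/2),float(f["cx"]),float(f["cy"])
def ray(f,uv,z):
    F,cx,cy=K(f);T=f["cam_to_world"];uv=np.atleast_2d(uv).astype(float)
    d=np.c_[(uv[:,0]-cx)/F,(uv[:,1]-cy)/F,np.ones(len(uv))]@T[:3,:3].T
    return T[:3,3]+d*((z-T[2,3])/d[:,2])[:,None]
def cloud(f):
    F,cx,cy=K(f);T=f["cam_to_world"];v,u=np.mgrid[:480,:640];r=f["range_z"]
    P=np.stack([(u-cx)/F*r,(v-cy)/F*r,r],-1)@T[:3,:3].T+T[:3,3]; P[r==0]=np.nan
    return P
H={"blue":(105,130),"red":(0,8),"yellow":(22,35)}
def mask(img,c):
    h=cv2.cvtColor(img,cv2.COLOR_BGR2HSV);lo,hi=H[c]
    m=cv2.inRange(h,(lo,150,90),(hi,255,255))
    if c=="red": m|=cv2.inRange(h,(172,150,90),(180,255,255))
    return m
E
python3 - <<'E'
from h import *
for n in("top","side"):
  f=dict(np.load(n+"0.npz"));P=cloud(f)
  for c in H:
    m=mask(f["image"],c);k,L,S,C=cv2.connectedComponentsWithStats(m)
    for i in range(1,k):
        if S[i,4]<60: continue
        Q=P[L==i];zt=np.nanpercentile(Q[:,2],90)
        print(n,c,S[i].tolist(),C[i].round(1),"z90",zt.round(4),end=" ")
        if S[i,4]<1200 and n=="top" or n=="side" and S[i,4]<400:
            t=Q[Q[:,2]>zt-.006]; print("top ctr depth",np.nanmedian(t,0).round(4),((np.nanmax(t,0)+np.nanmin(t,0))/2).round(4),"ray",[ray(f,C[i],z)[0,:2].round(4).tolist() for z in(.078,.088,.095)])
        else:
            pts=np.argwhere(L==i)[:,::-1]; w=ray(f,pts,.02)[:,:2].astype(np.float32)
            print(cv2.minAreaRect(w), "cloud",cv2.minAreaRect(Q[Q[:,2]>.014][:,:2].astype(np.float32)))
  print("table z",np.nanmedian(P[300:330,300:320,2]),np.nanmedian(P[100:120,500:520,2]))
# flask/trough
f=dict(np.load("top0.npz"));P=cloud(f)
for (a,b,c,d) in((120,180,245,295),(485,570,205,275)):
    Q=P[c:d,a:b].reshape(-1,3);Q=Q[Q[:,2]>.02];print(len(Q),Q.min(0) if len(Q) else'',Q.max(0) if len(Q) else'')
E
```

```text
top blue [200, 173, 78, 42, 2464] [242.1 193.2] z90 0.0193 ((0.6058385372161865, 0.2009969800710678), (0.16318325698375702, 0.08712572604417801), 86.61188507080078) cloud ((0.6075229644775391, 0.2008848637342453), (0.1604638546705246, 0.08351445198059082), 86.92920684814453)
top blue [431, 254, 18, 17, 240] [439.8 261.9] z90 0.0968 top ctr depth [ 0.451  -0.2056  0.0949] [ 0.4504 -0.2054  0.0953] ray [[0.4506, -0.2084], [0.45, -0.2061], [0.4496, -0.2045]]
top blue [277, 261, 17, 16, 147] [285.9 267.6] z90 0.0798 top ctr depth [0.4463 0.0909 0.078 ] [0.4416 0.0957 0.0782] ray [[0.4432, 0.093], [0.4427, 0.092], [0.4424, 0.0912]]
top red [293, 158, 76, 41, 3049] [330.4 178.2] z90 0.0186 ((0.6366415619850159, 0.0036702603101730347), (0.1613541841506958, 0.08771254867315292), 89.02870178222656) cloud ((0.637926459312439, 0.00319671630859375), (0.1603107750415802, 0.0834595113992691), 88.32076263427734)
top red [320, 237, 19, 22, 332] [329.1 247.2] z90 0.0965 top ctr depth [0.4834 0.0057 0.095 ] [0.4842 0.0057 0.0952] ray [[0.4823, 0.0077], [0.4814, 0.0076], [0.4807, 0.0075]]
top red [374,
[... 2212 characters left out ...]
8, -0.1224], [0.422, -0.1303]]
side yellow [226, 186, 14, 13, 160] [232.9 192.1] z90 0.0888 top ctr depth [0.4555 0.2098 0.0877] [0.4561 0.2111 0.0869] ray [[0.4595, 0.2171], [0.4494, 0.2001], [0.4423, 0.1882]]
side yellow [365, 247, 85, 58, 2568] [407.2 274.6] z90 0.0195 ((0.5920227766036987, -0.2031843066215515), (0.1773134022951126, 0.10317786782979965), 87.44783020019531) cloud ((0.6004462838172913, -0.19740283489227295), (0.16374018788337708, 0.08698498457670212), 87.35391235351562)
table z 0.00034350721453058064 -0.008673271380601366
855 [0.41333198 0.3458034  0.02001727] [0.47408158 0.40081419 0.10858708]
1587 [ 0.44256588 -0.4526636   0.0200677 ] [ 0.55140731 -0.3347768   0.0787375 ]
```

Both cameras agree to within about 3 mm, the cap heights match the given sizes, and the tray rims measure 160 x 83 mm. I'll grip the bodies with the jaws opening along world x, which keeps the fingers clear of neighbouring bottles. First I move above yellow_mid.

Emit:
send_rows:
  plan:
    - {"dx":-0.04,"dy":-0.02,"dz":0.009,"az":8.1,"claw":0.085}
    - {"dx":-0.081,"dy":-0.04,"dz":0.017,"az":16.2,"claw":0.085}
    - {"dx":-0.121,"dy":-0.06,"dz":0.026,"az":24.3,"claw":0.085}
    - {"dx":-0.161,"dy":-0.081,"dz":0.034,"az":32.4,"claw":0.085}
    - {"dx":-0.202,"dy":-0.101,"dz":0.043,"az":40.5,"claw":0.085}
    - {"dx":-0.242,"dy":-0.121,"dz":0.052,"az":48.6,"claw":0.085}
    - {"dx":-0.282,"dy":-0.141,"dz":0.06,"az":56.7,"claw":0.085}
    - {"dx":-0.323,"dy":-0.161,"dz":0.069,"az":64.7,"claw":0.085}
  grip_force: 50

```text
invalid input at $.plan[0]: expected keys ax, ay, az, dx, dy, dz, claw
```

Emit:
send_rows:
  plan:
    - {"claw":0.085}
    - {"claw":0.085}
    - {"claw":0.085}
    - {"claw":0.085}
    - {"claw":0.085}
    - {"claw":0.085}
    - {"claw":0.085}
    - {"claw":0.085}

```text
invalid input at $.plan[0]: expected keys ax, ay, az, dx, dy, dz, claw
```

Emit:
send_rows:
  plan:
    - {"ax":0,"ay":0,"dx":-0.04,"dy":-0.02,"dz":0.009,"az":8.1,"claw":0.085}
    - {"ax":0,"ay":0,"dx":-0.081,"dy":-0.04,"dz":0.017,"az":16.2,"claw":0.085}
    - {"ax":0,"ay":0,"dx":-0.121,"dy":-0.06,"dz":0.026,"az":24.3,"claw":0.085}
    - {"ax":0,"ay":0,"dx":-0.161,"dy":-0.081,"dz":0.034,"az":32.4,"claw":0.085}
    - {"ax":0,"ay":0,"dx":-0.202,"dy":-0.101,"dz":0.043,"az":40.5,"claw":0.085}
    - {"ax":0,"ay":0,"dx":-0.242,"dy":-0.121,"dz":0.052,"az":48.6,"claw":0.085}
    - {"ax":0,"ay":0,"dx":-0.282,"dy":-0.141,"dz":0.06,"az":56.7,"claw":0.085}
    - {"ax":0,"ay":0,"dx":-0.323,"dy":-0.161,"dz":0.069,"az":64.7,"claw":0.085}
  grip_force: 50

```text
t: 0.9
tool_pos: [0.4584, 0.212, 0.1803]
ee_rot: [[0.005, 1.0, -0.001], [1.0, -0.005, -0.001], [-0.001, -0.001, -1.0]]
ft_force: [0.2, 0.3, -0.1]
gripper_width: 0.998
```

Emit:
send_rows:
  plan:
    - {"ax":0,"ay":0,"az":0,"dx":0.001,"dy":-0.001,"dz":0.03,"claw":0.085}
    - {"ax":0,"ay":0,"az":0,"dx":0.001,"dy":-0.001,"dz":0.065,"claw":0.085}
    - {"ax":0,"ay":0,"az":0,"dx":0.001,"dy":-0.001,"dz":0.1,"claw":0.085}
    - {"ax":0,"ay":0,"az":0,"dx":0.001,"dy":-0.001,"dz":0.125,"claw":0.085}
    - {"ax":0,"ay":0,"az":0,"dx":0.001,"dy":-0.001,"dz":0.134,"claw":0.085}
    - {"ax":0,"ay":0,"az":0,"dx":0.001,"dy":-0.001,"dz":0.134,"claw":0.06}
    - {"ax":0,"ay":0,"az":0,"dx":0.001,"dy":-0.001,"dz":0.134,"claw":0.03}
    - {"ax":0,"ay":0,"az":0,"dx":0.001,"dy":-0.001,"dz":0.134,"claw":0.03}
  grip_force: 50

```text
t: 1.7
tool_pos: [0.4582, 0.2132, 0.0477]
ee_rot: [[0.005, 1.0, 0.001], [1.0, -0.005, -0.001], [-0.001, 0.001, -1.0]]
ft_force: [0.9, -0.0, 9.0]
gripper_width: 0.516
```

Emit:
send_rows:
  plan:
    - {"ax":0,"ay":0,"az":0,"dx":0,"dy":0,"dz":0,"claw":0.03}
    - {"ax":0,"ay":0,"az":0,"dx":0,"dy":0,"dz":0,"claw":0.03}
    - {"ax":0,"ay":0,"az":0,"dx":0,"dy":0,"dz":0,"claw":0.03}
    - {"ax":0,"ay":0,"az":0,"dx":0,"dy":0,"dz":0,"claw":0.03}
    - {"ax":0,"ay":0,"az":0,"dx":0,"dy":0,"dz":0,"claw":0.03}
    - {"ax":0,"ay":0,"az":0,"dx":0,"dy":0,"dz":0,"claw":0.03}
    - {"ax":0,"ay":0,"az":0,"dx":0,"dy":0,"dz":0,"claw":0.03}
    - {"ax":0,"ay":0,"az":0,"dx":0,"dy":0,"dz":0,"claw":0.03}

```text
t: 2.5
tool_pos: [0.4583, 0.2132, 0.048]
ee_rot: [[0.005, 1.0, 0.002], [1.0, -0.005, -0.001], [-0.001, 0.002, -1.0]]
ft_force: [-1.8, 0.2, 5.5]
gripper_width: 0.498
```

```bash
cat > snap.py <<'E'
import sys;from h import *;from bench import *
n,name=sys.argv[1:3];f=grab_frame(n);a,b,c,d=map(int,sys.argv[3:7]);im=f["image"][c:d,a:b]
s=min(800/(b-a),600/(d-c));cv2.imwrite(f"pics/{name}.png",cv2.resize(im,None,fx=s,fy=s,interpolation=cv2.INTER_CUBIC))
E
python3 snap.py side s1 180 400 130 295
```

```text
(no output)
```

View pics/s1.png

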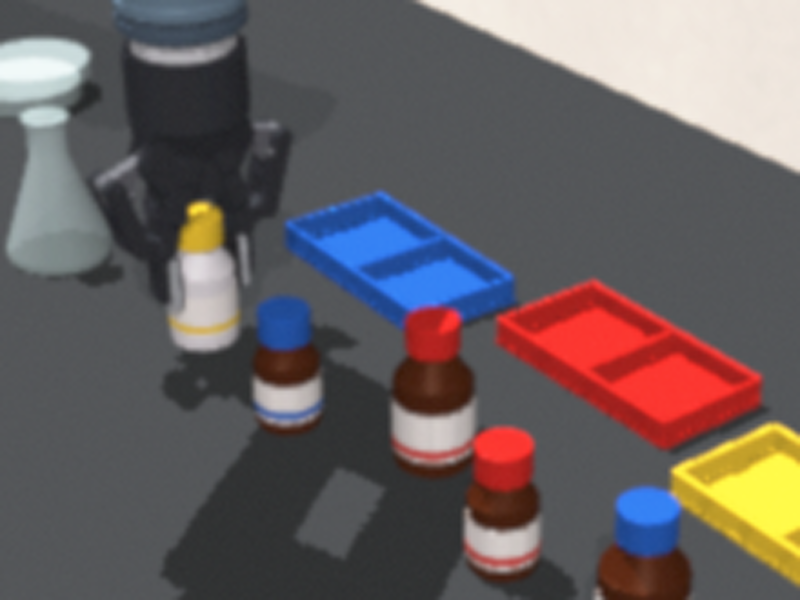

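Yellow_mid is between the pads and upright, and the 42.5 mm opening fits its 44 mm body. Next I lift and carry it.

Emit:
send_rows:
  plan:
    - {"ax":0,"ay":0,"az":0,"dx":0,"dy":0,"dz":-0.02,"claw":0.03}
    - {"ax":0,"ay":0,"az":0,"dx":0,"dy":0,"dz":-0.055,"claw":0.03}
    - {"ax":0,"ay":0,"az":0,"dx":0,"dy":0,"dz":-0.095,"claw":0.03}
    - {"ax":0,"ay":0,"az":0,"dx":0,"dy":0,"dz":-0.122,"claw":0.03}
    - {"ax":0,"ay":0,"az":0,"dx":-0.02,"dy":0.008,"dz":-0.13,"claw":0.03}
    - {"ax":0,"ay":0,"az":0,"dx":-0.06,"dy":0.023,"dz":-0.13,"claw":0.03}
    - {"ax":0,"ay":0,"az":0,"dx":-0.105,"dy":0.041,"dz":-0.13,"claw":0.03}
    - {"ax":0,"ay":0,"az":0,"dx":-0.15,"dy":0.058,"dz":-0.13,"claw":0.03}

```text
t: 3.35
tool_pos: [0.5156, 0.0618, 0.178]
ee_rot: [[0.003, 1.0, 0.002], [1.0, -0.003, -0.001], [-0.001, 0.002, -1.0]]
ft_force: [1.0, -0.3, -2.1]
gripper_width: 0.493
```

Emit:
send_rows:
  plan:
    - {"ax":0,"ay":0,"az":0,"dx":-0.045,"dy":0.017,"dz":0,"claw":0.03}
    - {"ax":0,"ay":0,"az":0,"dx":-0.09,"dy":0.035,"dz":0,"claw":0.03}
    - {"ax":0,"ay":0,"az":0,"dx":-0.135,"dy":0.053,"dz":0,"claw":0.03}
    - {"ax":0,"ay":0,"az":0,"dx":-0.175,"dy":0.068,"dz":0,"claw":0.03}
    - {"ax":0,"ay":0,"az":0,"dx":-0.205,"dy":0.08,"dz":0,"claw":0.03}
    - {"ax":0,"ay":0,"az":0,"dx":-0.22,"dy":0.087,"dz":0,"claw":0.03}
    - {"ax":0,"ay":0,"az":0,"dx":-0.22,"dy":0.087,"dz":0,"claw":0.03}
    - {"ax":0,"ay":0,"az":0,"dx":-0.22,"dy":0.087,"dz":0,"claw":0.03}

```text
t: 4.15
tool_pos: [0.6013, -0.1575, 0.1776]
ee_rot: [[0.004, 1.0, 0.0], [1.0, -0.004, 0.001], [0.001, 0.0, -1.0]]
ft_force: [0.2, -0.3, -1.0]
gripper_width: 0.499
```

```bash
python3 snap.py side s2 300 500 130 310
```

```text
(no output)
```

View pics/s2.png

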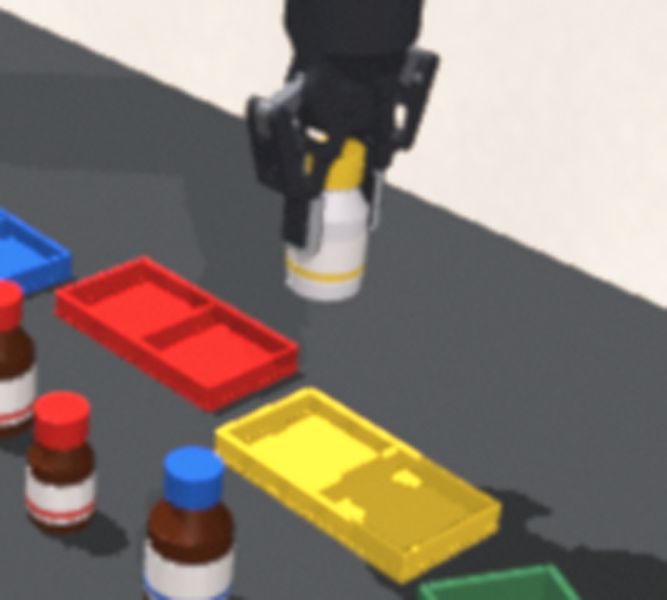

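Yellow_mid hangs upright at about (327,240) in the crop, near the yellow tray's left bay in plan. Lowering.

Emit:
send_rows:
  plan:
    - {"ax":0,"ay":0,"az":0,"dx":0,"dy":0.001,"dz":0.02,"claw":0.03}
    - {"ax":0,"ay":0,"az":0,"dx":0,"dy":0.001,"dz":0.055,"claw":0.03}
    - {"ax":0,"ay":0,"az":0,"dx":0,"dy":0.001,"dz":0.085,"claw":0.03}
    - {"ax":0,"ay":0,"az":0,"dx":0,"dy":0.001,"dz":0.105,"claw":0.03}
    - {"ax":0,"ay":0,"az":0,"dx":0,"dy":0.001,"dz":0.116,"claw":0.03}
    - {"ax":0,"ay":0,"az":0,"dx":0,"dy":0.001,"dz":0.121,"claw":0.03}
    - {"ax":0,"ay":0,"az":0,"dx":0,"dy":0.001,"dz":0.124,"claw":0.03}
    - {"ax":0,"ay":0,"az":0,"dx":0,"dy":0.001,"dz":0.125,"claw":0.03}

```text
t: 5.0
tool_pos: [0.6028, -0.1568, 0.0537]
ee_rot: [[0.002, 1.0, 0.002], [1.0, -0.002, 0.0], [0.0, 0.002, -1.0]]
ft_force: [0.4, -0.8, -1.2]
gripper_width: 0.496
```

Emit:
send_rows:
  plan:
    - {"ax":0,"ay":0,"az":0,"dx":0,"dy":0,"dz":0.0005,"claw":0.03}
    - {"ax":0,"ay":0,"az":0,"dx":0,"dy":0,"dz":0.001,"claw":0.03}
    - {"ax":0,"ay":0,"az":0,"dx":0,"dy":0,"dz":0.001,"claw":0.03}
    - {"ax":0,"ay":0,"az":0,"dx":0,"dy":0,"dz":0.001,"claw":0.03}
    - {"ax":0,"ay":0,"az":0,"dx":0,"dy":0,"dz":0.001,"claw":0.03}
    - {"ax":0,"ay":0,"az":0,"dx":0,"dy":0,"dz":0.001,"claw":0.03}
    - {"ax":0,"ay":0,"az":0,"dx":0,"dy":0,"dz":0.001,"claw":0.03}
    - {"ax":0,"ay":0,"az":0,"dx":0,"dy":0,"dz":0.001,"claw":0.03}

```text
t: 5.8
tool_pos: [0.6029, -0.1568, 0.0527]
ee_rot: [[0.002, 1.0, 0.002], [1.0, -0.002, 0.0], [0.0, 0.002, -1.0]]
ft_force: [-0.5, 0.2, -1.5]
gripper_width: 0.498
```

Emit:
send_rows:
  plan:
    - {"ax":0,"ay":0,"az":0,"dx":0,"dy":0,"dz":0.0005,"claw":0.03}
    - {"ax":0,"ay":0,"az":0,"dx":0,"dy":0,"dz":0.001,"claw":0.03}
    - {"ax":0,"ay":0,"az":0,"dx":0,"dy":0,"dz":0.001,"claw":0.03}
    - {"ax":0,"ay":0,"az":0,"dx":0,"dy":0,"dz":0.001,"claw":0.03}
    - {"ax":0,"ay":0,"az":0,"dx":0,"dy":0,"dz":0.001,"claw":0.03}
    - {"ax":0,"ay":0,"az":0,"dx":0,"dy":0,"dz":0.001,"claw":0.03}
    - {"ax":0,"ay":0,"az":0,"dx":0,"dy":0,"dz":0.001,"claw":0.03}
    - {"ax":0,"ay":0,"az":0,"dx":0,"dy":0,"dz":0.001,"claw":0.03}

```text
t: 6.6
tool_pos: [0.6029, -0.1568, 0.052]
ee_rot: [[0.002, 1.0, 0.002], [1.0, -0.002, 0.0], [0.0, 0.002, -1.0]]
ft_force: [-1.8, 1.0, 5.4]
gripper_width: 0.498
```

```bash
python3 snap.py side s3 330 480 180 305
```

```text
(no output)
```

View pics/s3.png

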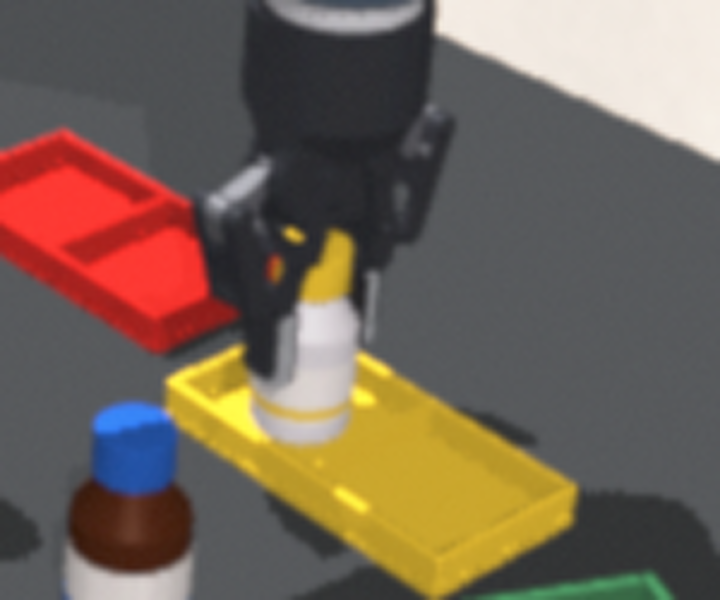

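Contact came at the predicted height (TCP 0.052, +5 N), and the bottle stands upright inside the bay. Release and lift off.

Emit:
send_rows:
  plan:
    - {"ax":0,"ay":0,"az":0,"dx":0,"dy":0,"dz":0,"claw":0.06}
    - {"ax":0,"ay":0,"az":0,"dx":0,"dy":0,"dz":0,"claw":0.075}
    - {"ax":0,"ay":0,"az":0,"dx":0,"dy":0,"dz":0,"claw":0.085}
    - {"ax":0,"ay":0,"az":0,"dx":0,"dy":0,"dz":0,"claw":0.085}
    - {"ax":0,"ay":0,"az":0,"dx":0,"dy":0,"dz":-0.025,"claw":0.085}
    - {"ax":0,"ay":0,"az":0,"dx":0,"dy":0,"dz":-0.065,"claw":0.085}
    - {"ax":0,"ay":0,"az":0,"dx":0,"dy":0,"dz":-0.105,"claw":0.085}
    - {"ax":0,"ay":0,"az":0,"dx":0,"dy":0,"dz":-0.125,"claw":0.085}

```text
t: 7.45
tool_pos: [0.6041, -0.1574, 0.1809]
ee_rot: [[0.002, 1.0, 0.007], [1.0, -0.002, -0.002], [-0.002, 0.007, -1.0]]
ft_force: [0.1, 0.2, -0.1]
gripper_width: 0.994
```

Emit:
send_rows:
  plan:
    - {"ax":0,"ay":0,"az":0,"dx":0.012,"dy":-0.035,"dz":0,"claw":0.085}
    - {"ax":0,"ay":0,"az":0,"dx":0.027,"dy":-0.075,"dz":0,"claw":0.085}
    - {"ax":0,"ay":0,"az":0,"dx":0.042,"dy":-0.115,"dz":0,"claw":0.085}
    - {"ax":0,"ay":0,"az":0,"dx":0.053,"dy":-0.145,"dz":0,"claw":0.085}
    - {"ax":0,"ay":0,"az":0,"dx":0.057,"dy":-0.155,"dz":0.005,"claw":0.085}
    - {"ax":0,"ay":0,"az":0,"dx":0.057,"dy":-0.155,"dz":0.02,"claw":0.085}
    - {"ax":0,"ay":0,"az":0,"dx":0.057,"dy":-0.155,"dz":0.03,"claw":0.085}
    - {"ax":0,"ay":0,"az":0,"dx":0.057,"dy":-0.155,"dz":0.03,"claw":0.085}

```text
t: 8.25
tool_pos: [0.4487, -0.0998, 0.1485]
ee_rot: [[0.002, 1.0, 0.004], [1.0, -0.002, -0.001], [-0.001, 0.004, -1.0]]
ft_force: [0.4, 0.6, -0.3]
gripper_width: 0.996
```

```bash
python3 snap.py side s4 270 470 160 320
```

```text
(no output)
```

View pics/s4.png

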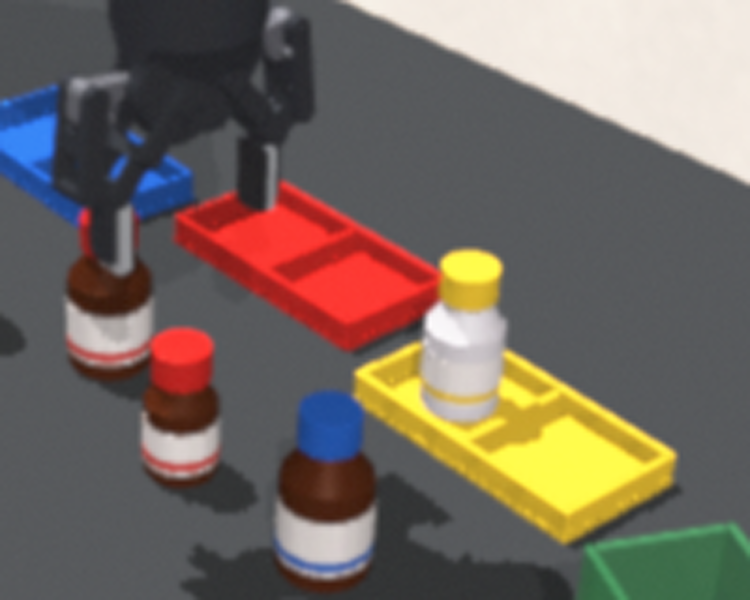

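Yellow_mid stands upright in its bay at about (465,350) in the crop. Next I grip red_short.

Emit:
send_rows:
  plan:
    - {"ax":0,"ay":0,"az":0,"dx":0,"dy":-0.001,"dz":0.03,"claw":0.085}
    - {"ax":0,"ay":0,"az":0,"dx":0,"dy":-0.001,"dz":0.06,"claw":0.085}
    - {"ax":0,"ay":0,"az":0,"dx":0,"dy":-0.001,"dz":0.09,"claw":0.085}
    - {"ax":0,"ay":0,"az":0,"dx":0,"dy":-0.001,"dz":0.105,"claw":0.085}
    - {"ax":0,"ay":0,"az":0,"dx":0,"dy":-0.001,"dz":0.108,"claw":0.085}
    - {"ax":0,"ay":0,"az":0,"dx":0,"dy":-0.001,"dz":0.108,"claw":0.06}
    - {"ax":0,"ay":0,"az":0,"dx":0,"dy":-0.001,"dz":0.108,"claw":0.03}
    - {"ax":0,"ay":0,"az":0,"dx":0,"dy":-0.001,"dz":0.108,"claw":0.03}

```text
t: 9.1
tool_pos: [0.4498, -0.1007, 0.0423]
ee_rot: [[0.002, 1.0, 0.008], [1.0, -0.002, -0.003], [-0.003, 0.008, -1.0]]
ft_force: [0.5, -0.6, -0.1]
gripper_width: 0.505
```

Emit:
send_rows:
  plan:
    - {"ax":0,"ay":0,"az":0,"dx":0,"dy":0,"dz":0,"claw":0.03}
    - {"ax":0,"ay":0,"az":0,"dx":0,"dy":0,"dz":0,"claw":0.03}
    - {"ax":0,"ay":0,"az":0,"dx":0,"dy":0,"dz":0,"claw":0.03}
    - {"ax":0,"ay":0,"az":0,"dx":0,"dy":0,"dz":-0.02,"claw":0.03}
    - {"ax":0,"ay":0,"az":0,"dx":0,"dy":0,"dz":-0.055,"claw":0.03}
    - {"ax":0,"ay":0,"az":0,"dx":0,"dy":0,"dz":-0.095,"claw":0.03}
    - {"ax":0,"ay":0,"az":0,"dx":0,"dy":0,"dz":-0.12,"claw":0.03}
    - {"ax":0,"ay":0,"az":0,"dx":0,"dy":0,"dz":-0.12,"claw":0.03}

```text
t: 9.9
tool_pos: [0.451, -0.1014, 0.1659]
ee_rot: [[0.002, 1.0, 0.014], [1.0, -0.002, -0.006], [-0.006, 0.014, -1.0]]
ft_force: [0.8, -1.3, -1.5]
gripper_width: 0.446
```

Emit:
send_rows:
  plan:
    - {"ax":0.4,"ay":0.2,"az":0,"dx":0.012,"dy":0.035,"dz":0,"claw":0.03}
    - {"ax":0.8,"ay":0.35,"az":0,"dx":0.028,"dy":0.08,"dz":0,"claw":0.03}
    - {"ax":0.8,"ay":0.35,"az":0,"dx":0.043,"dy":0.125,"dz":0,"claw":0.03}
    - {"ax":0.8,"ay":0.35,"az":0,"dx":0.056,"dy":0.16,"dz":0,"claw":0.03}
    - {"ax":0.8,"ay":0.35,"az":0,"dx":0.063,"dy":0.18,"dz":0,"claw":0.03}
    - {"ax":0.8,"ay":0.35,"az":0,"dx":0.065,"dy":0.186,"dz":0.01,"claw":0.03}
    - {"ax":0.8,"ay":0.35,"az":0,"dx":0.065,"dy":0.186,"dz":0.04,"claw":0.03}
    - {"ax":0.8,"ay":0.35,"az":0,"dx":0.065,"dy":0.186,"dz":0.06,"claw":0.03}

```text
t: 10.7
tool_pos: [0.6359, -0.0369, 0.1047]
ee_rot: [[0.002, 1.0, -0.004], [1.0, -0.002, 0.001], [0.001, -0.004, -1.0]]
ft_force: [0.3, 0.1, -2.3]
gripper_width: 0.451
```

Emit:
send_rows:
  plan:
    - {"ax":-0.2,"ay":0,"az":0,"dx":0.001,"dy":0.001,"dz":0.02,"claw":0.03}
    - {"ax":-0.2,"ay":0,"az":0,"dx":0.001,"dy":0.001,"dz":0.04,"claw":0.03}
    - {"ax":-0.2,"ay":0,"az":0,"dx":0.001,"dy":0.001,"dz":0.05,"claw":0.03}
    - {"ax":-0.2,"ay":0,"az":0,"dx":0.001,"dy":0.001,"dz":0.053,"claw":0.03}
    - {"ax":-0.2,"ay":0,"az":0,"dx":0.001,"dy":0.001,"dz":0.055,"claw":0.03}
    - {"ax":-0.2,"ay":0,"az":0,"dx":0.001,"dy":0.001,"dz":0.056,"claw":0.03}
    - {"ax":-0.2,"ay":0,"az":0,"dx":0.001,"dy":0.001,"dz":0.057,"claw":0.03}
    - {"ax":-0.2,"ay":0,"az":0,"dx":0.001,"dy":0.001,"dz":0.057,"claw":0.03}

```text
t: 11.5
tool_pos: [0.6371, -0.0359, 0.0484]
ee_rot: [[0.002, 1.0, 0.001], [1.0, -0.002, 0.001], [0.001, 0.001, -1.0]]
ft_force: [0.2, -0.1, -1.1]
gripper_width: 0.447
```

Emit:
send_rows:
  plan:
    - {"ax":0,"ay":0,"az":0,"dx":0,"dy":0,"dz":0.0005,"claw":0.03}
    - {"ax":0,"ay":0,"az":0,"dx":0,"dy":0,"dz":0.0005,"claw":0.03}
    - {"ax":0,"ay":0,"az":0,"dx":0,"dy":0,"dz":0.001,"claw":0.03}
    - {"ax":0,"ay":0,"az":0,"dx":0,"dy":0,"dz":0.001,"claw":0.03}
    - {"ax":0,"ay":0,"az":0,"dx":0,"dy":0,"dz":0.001,"claw":0.03}
    - {"ax":0,"ay":0,"az":0,"dx":0,"dy":0,"dz":0.001,"claw":0.03}
    - {"ax":0,"ay":0,"az":0,"dx":0,"dy":0,"dz":0.001,"claw":0.03}
    - {"ax":0,"ay":0,"az":0,"dx":0,"dy":0,"dz":0.001,"claw":0.03}

```text
t: 12.3
tool_pos: [0.6371, -0.0359, 0.0474]
ee_rot: [[0.002, 1.0, 0.001], [1.0, -0.002, 0.0], [0.0, 0.001, -1.0]]
ft_force: [-0.1, -0.3, -1.4]
gripper_width: 0.449
```

Emit:
send_rows:
  plan:
    - {"ax":0,"ay":0,"az":0,"dx":0,"dy":0,"dz":0.0005,"claw":0.03}
    - {"ax":0,"ay":0,"az":0,"dx":0,"dy":0,"dz":0.001,"claw":0.03}
    - {"ax":0,"ay":0,"az":0,"dx":0,"dy":0,"dz":0.001,"claw":0.03}
    - {"ax":0,"ay":0,"az":0,"dx":0,"dy":0,"dz":0.001,"claw":0.03}
    - {"ax":0,"ay":0,"az":0,"dx":0,"dy":0,"dz":0.001,"claw":0.03}
    - {"ax":0,"ay":0,"az":0,"dx":0,"dy":0,"dz":0.001,"claw":0.03}
    - {"ax":0,"ay":0,"az":0,"dx":0,"dy":0,"dz":0.001,"claw":0.03}
    - {"ax":0,"ay":0,"az":0,"dx":0,"dy":0,"dz":0.001,"claw":0.03}

```text
t: 13.1
tool_pos: [0.6371, -0.0359, 0.0467]
ee_rot: [[0.002, 1.0, 0.001], [1.0, -0.002, 0.0], [0.0, 0.001, -1.0]]
ft_force: [-2.3, 1.4, 4.5]
gripper_width: 0.445
```

```bash
python3 snap.py side s5 270 450 150 290
```

```text
(no output)
```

View pics/s5.png

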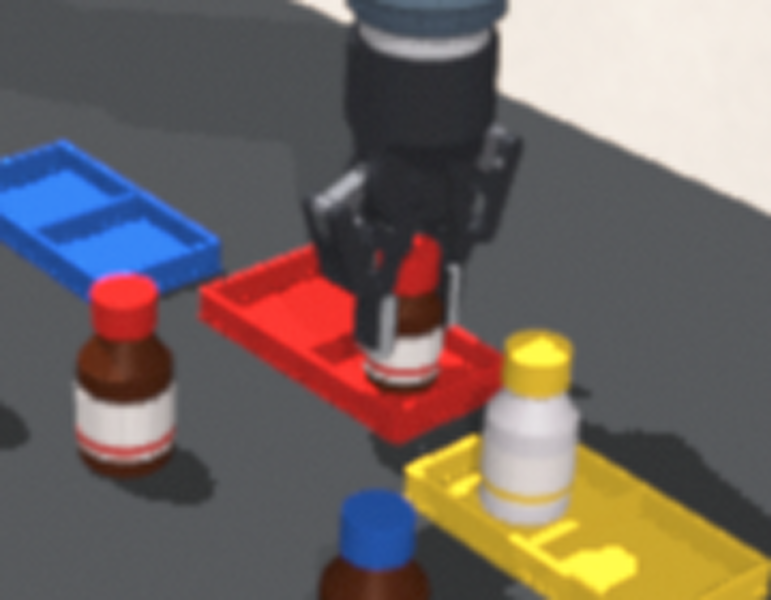

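Red_short touches the floor of the red tray's right bay and is upright, at about (405,340) in the crop. I release it and go to red_tall.

Emit:
send_rows:
  plan:
    - {"ax":0,"ay":0,"az":0,"dx":0,"dy":0,"dz":0,"claw":0.06}
    - {"ax":0,"ay":0,"az":0,"dx":0,"dy":0,"dz":0,"claw":0.075}
    - {"ax":0,"ay":0,"az":0,"dx":0,"dy":0,"dz":0,"claw":0.085}
    - {"ax":0,"ay":0,"az":0,"dx":0,"dy":0,"dz":0,"claw":0.085}
    - {"ax":0,"ay":0,"az":0,"dx":0,"dy":0,"dz":-0.025,"claw":0.085}
    - {"ax":0,"ay":0,"az":0,"dx":0,"dy":0,"dz":-0.065,"claw":0.085}
    - {"ax":0,"ay":0,"az":0,"dx":0,"dy":0,"dz":-0.105,"claw":0.085}
    - {"ax":0,"ay":0,"az":0,"dx":0,"dy":0,"dz":-0.125,"claw":0.085}

```text
t: 13.95
tool_pos: [0.6386, -0.0363, 0.1757]
ee_rot: [[0.002, 1.0, 0.006], [1.0, -0.002, -0.001], [-0.001, 0.006, -1.0]]
ft_force: [0.7, -0.0, -0.1]
gripper_width: 0.992
```

Emit:
send_rows:
  plan:
    - {"ax":0,"ay":0,"az":0,"dx":0.009,"dy":-0.035,"dz":0,"claw":0.085}
    - {"ax":0,"ay":0,"az":0,"dx":0.02,"dy":-0.075,"dz":0,"claw":0.085}
    - {"ax":0,"ay":0,"az":0,"dx":0.03,"dy":-0.115,"dz":0,"claw":0.085}
    - {"ax":0,"ay":0,"az":0,"dx":0.038,"dy":-0.145,"dz":0,"claw":0.085}
    - {"ax":0,"ay":0,"az":0,"dx":0.041,"dy":-0.154,"dz":0,"claw":0.085}
    - {"ax":0,"ay":0,"az":0,"dx":0.041,"dy":-0.154,"dz":0.01,"claw":0.085}
    - {"ax":0,"ay":0,"az":0,"dx":0.041,"dy":-0.154,"dz":0.02,"claw":0.085}
    - {"ax":0,"ay":0,"az":0,"dx":0.041,"dy":-0.154,"dz":0.02,"claw":0.085}

```text
t: 14.75
tool_pos: [0.4851, 0.0047, 0.1528]
ee_rot: [[0.002, 1.0, 0.004], [1.0, -0.002, -0.0], [-0.0, 0.004, -1.0]]
ft_force: [0.0, -0.8, -0.5]
gripper_width: 0.999
```

Emit:
send_rows:
  plan:
    - {"ax":0.2,"ay":0,"az":0,"dx":0,"dy":-0.002,"dz":0.03,"claw":0.085}
    - {"ax":0.2,"ay":0,"az":0,"dx":0,"dy":-0.002,"dz":0.06,"claw":0.085}
    - {"ax":0.2,"ay":0,"az":0,"dx":0,"dy":-0.002,"dz":0.085,"claw":0.085}
    - {"ax":0.2,"ay":0,"az":0,"dx":0,"dy":-0.002,"dz":0.1,"claw":0.085}
    - {"ax":0.2,"ay":0,"az":0,"dx":0,"dy":-0.002,"dz":0.103,"claw":0.085}
    - {"ax":0.2,"ay":0,"az":0,"dx":0,"dy":-0.002,"dz":0.103,"claw":0.06}
    - {"ax":0.2,"ay":0,"az":0,"dx":0,"dy":-0.002,"dz":0.103,"claw":0.03}
    - {"ax":0.2,"ay":0,"az":0,"dx":0,"dy":-0.002,"dz":0.103,"claw":0.03}

```text
t: 15.55
tool_pos: [0.4846, 0.0044, 0.051]
ee_rot: [[0.002, 1.0, 0.003], [1.0, -0.002, -0.001], [-0.001, 0.003, -1.0]]
ft_force: [-1.1, 0.8, -0.1]
gripper_width: 0.546
```

Emit:
send_rows:
  plan:
    - {"ax":0,"ay":0,"az":0,"dx":0,"dy":0,"dz":0,"claw":0.03}
    - {"ax":0,"ay":0,"az":0,"dx":0,"dy":0,"dz":0,"claw":0.03}
    - {"ax":0,"ay":0,"az":0,"dx":0,"dy":0,"dz":0,"claw":0.03}
    - {"ax":0,"ay":0,"az":0,"dx":0,"dy":0,"dz":-0.02,"claw":0.03}
    - {"ax":0,"ay":0,"az":0,"dx":0,"dy":0,"dz":-0.055,"claw":0.03}
    - {"ax":0,"ay":0,"az":0,"dx":0,"dy":0,"dz":-0.095,"claw":0.03}
    - {"ax":0,"ay":0,"az":0,"dx":0,"dy":0,"dz":-0.12,"claw":0.03}
    - {"ax":0,"ay":0,"az":0,"dx":0,"dy":0,"dz":-0.12,"claw":0.03}

```text
t: 16.35
tool_pos: [0.4866, 0.004, 0.1747]
ee_rot: [[0.002, 1.0, 0.01], [1.0, -0.002, -0.003], [-0.002, 0.01, -1.0]]
ft_force: [-0.0, -0.4, -1.9]
gripper_width: 0.543
```

Emit:
send_rows:
  plan:
    - {"ax":0.3,"ay":0.1,"az":0,"dx":0.008,"dy":0.03,"dz":0,"claw":0.03}
    - {"ax":0.6,"ay":0.2,"az":0,"dx":0.018,"dy":0.07,"dz":0,"claw":0.03}
    - {"ax":0.6,"ay":0.2,"az":0,"dx":0.028,"dy":0.11,"dz":0,"claw":0.03}
    - {"ax":0.6,"ay":0.2,"az":0,"dx":0.036,"dy":0.14,"dz":0,"claw":0.03}
    - {"ax":0.6,"ay":0.2,"az":0,"dx":0.038,"dy":0.152,"dz":0,"claw":0.03}
    - {"ax":0.6,"ay":0.2,"az":0,"dx":0.038,"dy":0.153,"dz":0.01,"claw":0.03}
    - {"ax":0.6,"ay":0.2,"az":0,"dx":0.038,"dy":0.153,"dz":0.04,"claw":0.03}
    - {"ax":0.6,"ay":0.2,"az":0,"dx":0.038,"dy":0.153,"dz":0.07,"claw":0.03}

```text
t: 17.15
tool_pos: [0.6391, 0.0415, 0.1042]
ee_rot: [[0.002, 1.0, -0.001], [1.0, -0.002, 0.001], [0.001, -0.001, -1.0]]
ft_force: [-0.0, -0.0, -1.6]
gripper_width: 0.544
```

Emit:
send_rows:
  plan:
    - {"ax":0,"ay":0,"az":0,"dx":0,"dy":0,"dz":0.015,"claw":0.03}
    - {"ax":0,"ay":0,"az":0,"dx":0,"dy":0,"dz":0.032,"claw":0.03}
    - {"ax":0,"ay":0,"az":0,"dx":0,"dy":0,"dz":0.042,"claw":0.03}
    - {"ax":0,"ay":0,"az":0,"dx":0,"dy":0,"dz":0.046,"claw":0.03}
    - {"ax":0,"ay":0,"az":0,"dx":0,"dy":0,"dz":0.048,"claw":0.03}
    - {"ax":0,"ay":0,"az":0,"dx":0,"dy":0,"dz":0.049,"claw":0.03}
    - {"ax":0,"ay":0,"az":0,"dx":0,"dy":0,"dz":0.049,"claw":0.03}
    - {"ax":0,"ay":0,"az":0,"dx":0,"dy":0,"dz":0.049,"claw":0.03}

```text
t: 17.95
tool_pos: [0.6395, 0.0415, 0.0559]
ee_rot: [[0.002, 1.0, 0.0], [1.0, -0.002, 0.001], [0.001, 0.0, -1.0]]
ft_force: [-0.1, -0.8, -1.3]
gripper_width: 0.544
```

Emit:
send_rows:
  plan:
    - {"ax":0,"ay":0,"az":0,"dx":0,"dy":0,"dz":0.0005,"claw":0.03}
    - {"ax":0,"ay":0,"az":0,"dx":0,"dy":0,"dz":0.001,"claw":0.03}
    - {"ax":0,"ay":0,"az":0,"dx":0,"dy":0,"dz":0.001,"claw":0.03}
    - {"ax":0,"ay":0,"az":0,"dx":0,"dy":0,"dz":0.001,"claw":0.03}
    - {"ax":0,"ay":0,"az":0,"dx":0,"dy":0,"dz":0.001,"claw":0.03}
    - {"ax":0,"ay":0,"az":0,"dx":0,"dy":0,"dz":0.001,"claw":0.03}
    - {"ax":0,"ay":0,"az":0,"dx":0,"dy":0,"dz":0.001,"claw":0.03}
    - {"ax":0,"ay":0,"az":0,"dx":0,"dy":0,"dz":0.001,"claw":0.03}

```text
t: 18.75
tool_pos: [0.6396, 0.0415, 0.0551]
ee_rot: [[0.002, 1.0, 0.0], [1.0, -0.002, 0.001], [0.001, 0.0, -1.0]]
ft_force: [-0.4, 0.0, -0.1]
gripper_width: 0.543
```

Emit:
send_rows:
  plan:
    - {"ax":0,"ay":0,"az":0,"dx":0,"dy":0,"dz":0.0005,"claw":0.03}
    - {"ax":0,"ay":0,"az":0,"dx":0,"dy":0,"dz":0.001,"claw":0.03}
    - {"ax":0,"ay":0,"az":0,"dx":0,"dy":0,"dz":0.001,"claw":0.03}
    - {"ax":0,"ay":0,"az":0,"dx":0,"dy":0,"dz":0.001,"claw":0.03}
    - {"ax":0,"ay":0,"az":0,"dx":0,"dy":0,"dz":0.001,"claw":0.03}
    - {"ax":0,"ay":0,"az":0,"dx":0,"dy":0,"dz":0.001,"claw":0.03}
    - {"ax":0,"ay":0,"az":0,"dx":0,"dy":0,"dz":0.001,"claw":0.03}
    - {"ax":0,"ay":0,"az":0,"dx":0,"dy":0,"dz":0.001,"claw":0.03}

```text
t: 19.55
tool_pos: [0.6396, 0.0415, 0.055]
ee_rot: [[0.002, 1.0, 0.001], [1.0, -0.002, 0.001], [0.001, 0.001, -1.0]]
ft_force: [-2.7, 0.9, 6.2]
gripper_width: 0.546
```

```bash
python3 snap.py side s6 200 440 130 310
```

```text
(no output)
```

View pics/s6.png

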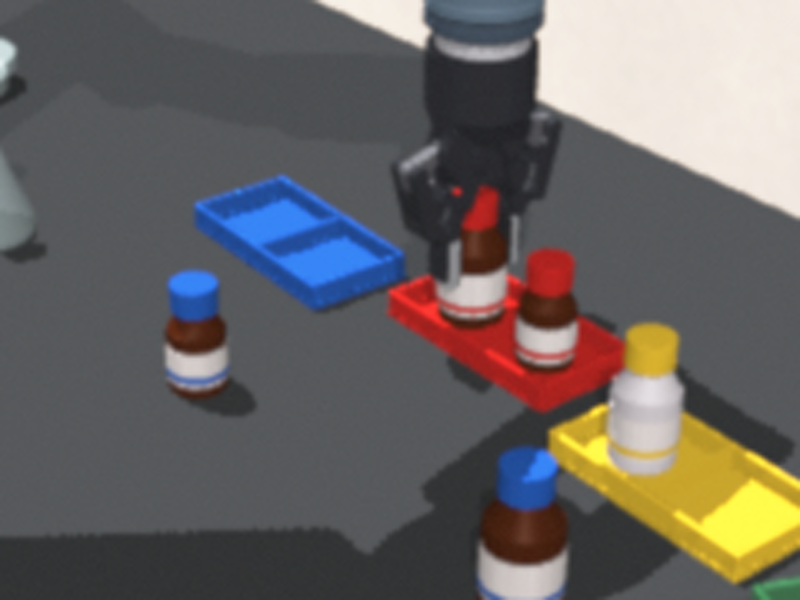

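Red_tall is seated in the red tray's left bay, upright, with red_short beside it. I release it and go to blue_short.

Emit:
send_rows:
  plan:
    - {"ax":0,"ay":0,"az":0,"dx":0,"dy":0,"dz":0,"claw":0.06}
    - {"ax":0,"ay":0,"az":0,"dx":0,"dy":0,"dz":0,"claw":0.075}
    - {"ax":0,"ay":0,"az":0,"dx":0,"dy":0,"dz":0,"claw":0.085}
    - {"ax":0,"ay":0,"az":0,"dx":0,"dy":0,"dz":0,"claw":0.085}
    - {"ax":0,"ay":0,"az":0,"dx":0,"dy":0,"dz":-0.025,"claw":0.085}
    - {"ax":0,"ay":0,"az":0,"dx":0,"dy":0,"dz":-0.065,"claw":0.085}
    - {"ax":0,"ay":0,"az":0,"dx":0,"dy":0,"dz":-0.105,"claw":0.085}
    - {"ax":0,"ay":0,"az":0,"dx":0,"dy":0,"dz":-0.125,"claw":0.085}

```text
t: 20.4
tool_pos: [0.6411, 0.0413, 0.184]
ee_rot: [[0.002, 1.0, 0.006], [1.0, -0.002, 0.0], [0.0, 0.006, -1.0]]
ft_force: [0.4, -0.8, 0.2]
gripper_width: 0.994
```

Emit:
send_rows:
  plan:
    - {"ax":0.3,"ay":0,"az":0,"dx":0.009,"dy":-0.035,"dz":0,"claw":0.085}
    - {"ax":0.3,"ay":0,"az":0,"dx":0.02,"dy":-0.08,"dz":0,"claw":0.085}
    - {"ax":0.3,"ay":0,"az":0,"dx":0.033,"dy":-0.125,"dz":0,"claw":0.085}
    - {"ax":0.3,"ay":0,"az":0,"dx":0.043,"dy":-0.165,"dz":0,"claw":0.085}
    - {"ax":0.3,"ay":0,"az":0,"dx":0.05,"dy":-0.19,"dz":0,"claw":0.085}
    - {"ax":0.3,"ay":0,"az":0,"dx":0.051,"dy":-0.198,"dz":0.01,"claw":0.085}
    - {"ax":0.3,"ay":0,"az":0,"dx":0.051,"dy":-0.198,"dz":0.025,"claw":0.085}
    - {"ax":0.3,"ay":0,"az":0,"dx":0.051,"dy":-0.198,"dz":0.03,"claw":0.085}

```text
t: 21.2
tool_pos: [0.4423, 0.0928, 0.152]
ee_rot: [[0.001, 1.0, -0.0], [1.0, -0.001, 0.0], [0.0, -0.0, -1.0]]
ft_force: [-0.1, 0.9, 0.1]
gripper_width: 0.994
```

Emit:
send_rows:
  plan:
    - {"ax":0,"ay":0,"az":0,"dx":0,"dy":0,"dz":0.03,"claw":0.085}
    - {"ax":0,"ay":0,"az":0,"dx":0,"dy":0,"dz":0.065,"claw":0.085}
    - {"ax":0,"ay":0,"az":0,"dx":0,"dy":0,"dz":0.095,"claw":0.085}
    - {"ax":0,"ay":0,"az":0,"dx":0,"dy":0,"dz":0.108,"claw":0.085}
    - {"ax":0,"ay":0,"az":0,"dx":0,"dy":0,"dz":0.111,"claw":0.085}
    - {"ax":0,"ay":0,"az":0,"dx":0,"dy":0,"dz":0.111,"claw":0.06}
    - {"ax":0,"ay":0,"az":0,"dx":0,"dy":0,"dz":0.111,"claw":0.03}
    - {"ax":0,"ay":0,"az":0,"dx":0,"dy":0,"dz":0.111,"claw":0.03}

```text
t: 22.0
tool_pos: [0.4432, 0.0927, 0.042]
ee_rot: [[0.001, 1.0, 0.002], [1.0, -0.001, 0.0], [0.0, 0.002, -1.0]]
ft_force: [0.0, 0.6, 1.7]
gripper_width: 0.508
```

Emit:
send_rows:
  plan:
    - {"ax":0,"ay":0,"az":0,"dx":0,"dy":0,"dz":0,"claw":0.03}
    - {"ax":0,"ay":0,"az":0,"dx":0,"dy":0,"dz":0,"claw":0.03}
    - {"ax":0,"ay":0,"az":0,"dx":0,"dy":0,"dz":0,"claw":0.03}
    - {"ax":0,"ay":0,"az":0,"dx":0,"dy":0,"dz":-0.02,"claw":0.03}
    - {"ax":0,"ay":0,"az":0,"dx":0,"dy":0,"dz":-0.055,"claw":0.03}
    - {"ax":0,"ay":0,"az":0,"dx":0,"dy":0,"dz":-0.095,"claw":0.03}
    - {"ax":0,"ay":0,"az":0,"dx":0,"dy":0,"dz":-0.12,"claw":0.03}
    - {"ax":0,"ay":0,"az":0,"dx":0,"dy":0,"dz":-0.12,"claw":0.03}

```text
t: 22.8
tool_pos: [0.4454, 0.0927, 0.1655]
ee_rot: [[0.001, 1.0, 0.009], [1.0, -0.001, -0.0], [-0.0, 0.009, -1.0]]
ft_force: [0.5, -0.3, -0.8]
gripper_width: 0.45
```

Emit:
send_rows:
  plan:
    - {"ax":0.3,"ay":0,"az":0,"dx":0.027,"dy":0.03,"dz":0,"claw":0.03}
    - {"ax":0.5,"ay":0,"az":0,"dx":0.06,"dy":0.067,"dz":0,"claw":0.03}
    - {"ax":0.5,"ay":0,"az":0,"dx":0.094,"dy":0.105,"dz":0,"claw":0.03}
    - {"ax":0.5,"ay":0,"az":0,"dx":0.124,"dy":0.138,"dz":0,"claw":0.03}
    - {"ax":0.5,"ay":0,"az":0,"dx":0.142,"dy":0.159,"dz":0,"claw":0.03}
    - {"ax":0.5,"ay":0,"az":0,"dx":0.147,"dy":0.164,"dz":0.01,"claw":0.03}
    - {"ax":0.5,"ay":0,"az":0,"dx":0.147,"dy":0.164,"dz":0.04,"claw":0.03}
    - {"ax":0.5,"ay":0,"az":0,"dx":0.147,"dy":0.164,"dz":0.06,"claw":0.03}

```text
t: 23.6
tool_pos: [0.6079, 0.2388, 0.1032]
ee_rot: [[0.001, 1.0, -0.004], [1.0, -0.001, -0.002], [-0.002, -0.004, -1.0]]
ft_force: [-0.8, 0.2, -0.8]
gripper_width: 0.45
```

Emit:
send_rows:
  plan:
    - {"ax":-0.2,"ay":0.1,"az":0,"dx":0,"dy":0.001,"dz":0.015,"claw":0.03}
    - {"ax":-0.2,"ay":0.1,"az":0,"dx":0,"dy":0.001,"dz":0.035,"claw":0.03}
    - {"ax":-0.2,"ay":0.1,"az":0,"dx":0,"dy":0.001,"dz":0.047,"claw":0.03}
    - {"ax":-0.2,"ay":0.1,"az":0,"dx":0,"dy":0.001,"dz":0.053,"claw":0.03}
    - {"ax":-0.2,"ay":0.1,"az":0,"dx":0,"dy":0.001,"dz":0.055,"claw":0.03}
    - {"ax":-0.2,"ay":0.1,"az":0,"dx":0,"dy":0.001,"dz":0.056,"claw":0.03}
    - {"ax":-0.2,"ay":0.1,"az":0,"dx":0,"dy":0.001,"dz":0.057,"claw":0.03}
    - {"ax":-0.2,"ay":0.1,"az":0,"dx":0,"dy":0.001,"dz":0.057,"claw":0.03}

```text
t: 24.4
tool_pos: [0.6091, 0.2388, 0.0469]
ee_rot: [[0.001, 1.0, 0.001], [1.0, -0.001, 0.0], [0.0, 0.001, -1.0]]
ft_force: [-0.6, -0.3, -0.9]
gripper_width: 0.453
```

Emit:
send_rows:
  plan:
    - {"ax":0,"ay":0,"az":0,"dx":0,"dy":0,"dz":0.0005,"claw":0.03}
    - {"ax":0,"ay":0,"az":0,"dx":0,"dy":0,"dz":0.001,"claw":0.03}
    - {"ax":0,"ay":0,"az":0,"dx":0,"dy":0,"dz":0.001,"claw":0.03}
    - {"ax":0,"ay":0,"az":0,"dx":0,"dy":0,"dz":0.001,"claw":0.03}
    - {"ax":0,"ay":0,"az":0,"dx":0,"dy":0,"dz":0.001,"claw":0.03}
    - {"ax":0,"ay":0,"az":0,"dx":0,"dy":0,"dz":0.001,"claw":0.03}
    - {"ax":0,"ay":0,"az":0,"dx":0,"dy":0,"dz":0.001,"claw":0.03}
    - {"ax":0,"ay":0,"az":0,"dx":0,"dy":0,"dz":0.001,"claw":0.03}

```text
t: 25.2
tool_pos: [0.6094, 0.239, 0.0464]
ee_rot: [[0.001, 1.0, 0.002], [1.0, -0.001, 0.001], [0.001, 0.002, -1.0]]
ft_force: [-0.0, 0.3, 5.2]
gripper_width: 0.446
```

Contact is at the predicted height. I release blue_short and head for blue_tall.

Emit:
send_rows:
  plan:
    - {"ax":0,"ay":0,"az":0,"dx":0,"dy":0,"dz":0,"claw":0.06}
    - {"ax":0,"ay":0,"az":0,"dx":0,"dy":0,"dz":0,"claw":0.075}
    - {"ax":0,"ay":0,"az":0,"dx":0,"dy":0,"dz":0,"claw":0.085}
    - {"ax":0,"ay":0,"az":0,"dx":0,"dy":0,"dz":0,"claw":0.085}
    - {"ax":0,"ay":0,"az":0,"dx":0,"dy":0,"dz":-0.025,"claw":0.085}
    - {"ax":0,"ay":0,"az":0,"dx":0,"dy":0,"dz":-0.065,"claw":0.085}
    - {"ax":0,"ay":0,"az":0,"dx":0,"dy":0,"dz":-0.105,"claw":0.085}
    - {"ax":0,"ay":0,"az":0,"dx":0,"dy":0,"dz":-0.13,"claw":0.085}

```text
t: 26.0
tool_pos: [0.6102, 0.2391, 0.1797]
ee_rot: [[0.001, 1.0, 0.005], [1.0, -0.001, 0.001], [0.001, 0.005, -1.0]]
ft_force: [0.2, -0.4, 0.4]
gripper_width: 0.996
```

```bash
python3 snap.py side s7 180 470 120 340
```

```text
(no output)
```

View pics/s7.png

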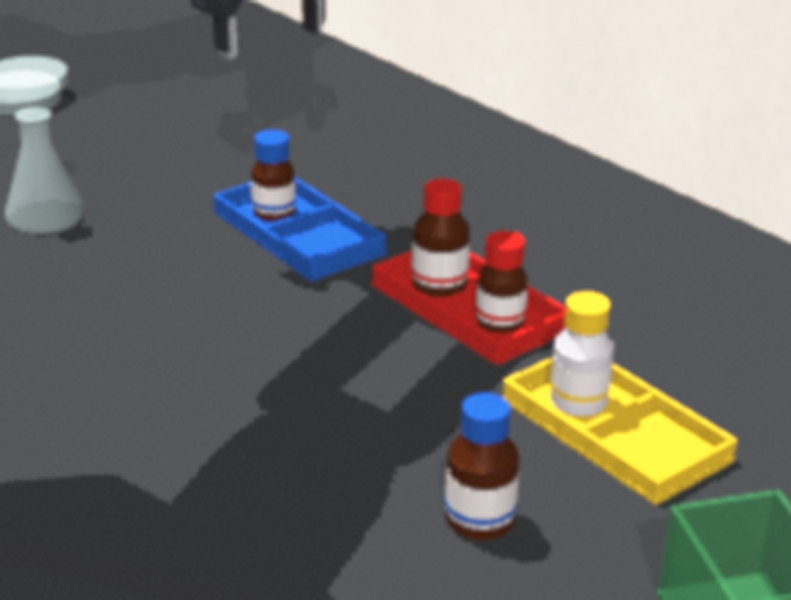

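Emit:
send_rows:
  plan:
    - {"ax":0.4,"ay":0,"az":0,"dx":-0.03,"dy":-0.011,"dz":0,"claw":0.085}
    - {"ax":0.4,"ay":0,"az":0,"dx":-0.075,"dy":-0.027,"dz":0,"claw":0.085}
    - {"ax":0.4,"ay":0,"az":0,"dx":-0.12,"dy":-0.043,"dz":0,"claw":0.085}
    - {"ax":0.4,"ay":0,"az":0,"dx":-0.165,"dy":-0.059,"dz":0,"claw":0.085}
    - {"ax":0.4,"ay":0,"az":0,"dx":-0.21,"dy":-0.075,"dz":0,"claw":0.085}
    - {"ax":0.4,"ay":0,"az":0,"dx":-0.255,"dy":-0.091,"dz":0,"claw":0.085}
    - {"ax":0.4,"ay":0,"az":0,"dx":-0.3,"dy":-0.107,"dz":0,"claw":0.085}
    - {"ax":0.4,"ay":0,"az":0,"dx":-0.345,"dy":-0.123,"dz":0,"claw":0.085}

```text
t: 26.85
tool_pos: [0.4878, -0.1069, 0.1814]
ee_rot: [[0.0, 1.0, 0.004], [1.0, -0.0, 0.003], [0.003, 0.004, -1.0]]
ft_force: [0.7, -1.0, -1.2]
gripper_width: 0.998
```

The crop shows four bottles upright in the right trays: blue_short (273,175), red_tall (440,240), red_short (502,285) and yellow_mid (583,355). Blue_tall is still on the bench at (482,465).

Emit:
send_rows:
  plan:
    - {"ax":0.2,"ay":-0.2,"az":0,"dx":-0.035,"dy":-0.013,"dz":0,"claw":0.085}
    - {"ax":0.2,"ay":-0.2,"az":0,"dx":-0.07,"dy":-0.027,"dz":0,"claw":0.085}
    - {"ax":0.2,"ay":-0.2,"az":0,"dx":-0.092,"dy":-0.036,"dz":0,"claw":0.085}
    - {"ax":0.2,"ay":-0.2,"az":0,"dx":-0.1,"dy":-0.038,"dz":0.005,"claw":0.085}
    - {"ax":0.2,"ay":-0.2,"az":0,"dx":-0.1,"dy":-0.038,"dz":0.015,"claw":0.085}
    - {"ax":0.2,"ay":-0.2,"az":0,"dx":-0.1,"dy":-0.038,"dz":0.025,"claw":0.085}
    - {"ax":0.2,"ay":-0.2,"az":0,"dx":-0.1,"dy":-0.038,"dz":0.028,"claw":0.085}
    - {"ax":0.2,"ay":-0.2,"az":0,"dx":-0.1,"dy":-0.038,"dz":0.028,"claw":0.085}

```text
t: 27.65
tool_pos: [0.4497, -0.2053, 0.1519]
ee_rot: [[-0.001, 1.0, -0.001], [1.0, 0.001, 0.001], [0.001, -0.001, -1.0]]
ft_force: [-0.7, -0.2, 0.3]
gripper_width: 0.997
```

Emit:
send_rows:
  plan:
    - {"ax":0,"ay":0,"az":0,"dx":-0.001,"dy":0,"dz":0.03,"claw":0.085}
    - {"ax":0,"ay":0,"az":0,"dx":-0.001,"dy":0,"dz":0.06,"claw":0.085}
    - {"ax":0,"ay":0,"az":0,"dx":-0.001,"dy":0,"dz":0.085,"claw":0.085}
    - {"ax":0,"ay":0,"az":0,"dx":-0.001,"dy":0,"dz":0.098,"claw":0.085}
    - {"ax":0,"ay":0,"az":0,"dx":-0.001,"dy":0,"dz":0.101,"claw":0.085}
    - {"ax":0,"ay":0,"az":0,"dx":-0.001,"dy":0,"dz":0.101,"claw":0.06}
    - {"ax":0,"ay":0,"az":0,"dx":-0.001,"dy":0,"dz":0.101,"claw":0.03}
    - {"ax":0,"ay":0,"az":0,"dx":-0.001,"dy":0,"dz":0.101,"claw":0.03}

```text
t: 28.45
tool_pos: [0.4504, -0.2067, 0.0522]
ee_rot: [[-0.002, 1.0, 0.001], [1.0, 0.002, -0.001], [-0.001, 0.001, -1.0]]
ft_force: [-0.3, 0.5, 2.7]
gripper_width: 0.548
```

Emit:
send_rows:
  plan:
    - {"ax":0,"ay":0,"az":0,"dx":0,"dy":0,"dz":0,"claw":0.03}
    - {"ax":0,"ay":0,"az":0,"dx":0,"dy":0,"dz":0,"claw":0.03}
    - {"ax":0,"ay":0,"az":0,"dx":0,"dy":0,"dz":0,"claw":0.03}
    - {"ax":0,"ay":0,"az":0,"dx":0,"dy":0,"dz":-0.02,"claw":0.03}
    - {"ax":0,"ay":0,"az":0,"dx":0,"dy":0,"dz":-0.055,"claw":0.03}
    - {"ax":0,"ay":0,"az":0,"dx":0,"dy":0,"dz":-0.095,"claw":0.03}
    - {"ax":0,"ay":0,"az":0,"dx":0,"dy":0,"dz":-0.125,"claw":0.03}
    - {"ax":0,"ay":0,"az":0,"dx":0,"dy":0,"dz":-0.13,"claw":0.03}

```text
t: 29.25
tool_pos: [0.452, -0.2079, 0.186]
ee_rot: [[-0.002, 1.0, 0.007], [1.0, 0.002, -0.005], [-0.005, 0.007, -1.0]]
ft_force: [1.3, 0.1, -2.1]
gripper_width: 0.542
```

Emit:
send_rows:
  plan:
    - {"ax":0.2,"ay":0.15,"az":0,"dx":0.025,"dy":0.005,"dz":0,"claw":0.03}
    - {"ax":0.4,"ay":0.3,"az":0,"dx":0.065,"dy":0.013,"dz":0,"claw":0.03}
    - {"ax":0.4,"ay":0.3,"az":0,"dx":0.11,"dy":0.022,"dz":0,"claw":0.03}
    - {"ax":0.4,"ay":0.3,"az":0,"dx":0.155,"dy":0.031,"dz":0,"claw":0.03}
    - {"ax":0.4,"ay":0.3,"az":0,"dx":0.2,"dy":0.04,"dz":0,"claw":0.03}
    - {"ax":0.4,"ay":0.3,"az":0,"dx":0.24,"dy":0.05,"dz":0,"claw":0.03}
    - {"ax":0.4,"ay":0.3,"az":0,"dx":0.275,"dy":0.065,"dz":0,"claw":0.03}
    - {"ax":0.4,"ay":0.3,"az":0,"dx":0.305,"dy":0.085,"dz":0,"claw":0.03}

```text
t: 30.05
tool_pos: [0.5353, 0.0994, 0.1832]
ee_rot: [[-0.003, 1.0, -0.003], [1.0, 0.003, 0.0], [0.0, -0.003, -1.0]]
ft_force: [0.5, -0.7, -1.6]
gripper_width: 0.547
```

Emit:
send_rows:
  plan:
    - {"ax":0,"ay":0,"az":0,"dx":0.025,"dy":0.025,"dz":0,"claw":0.03}
    - {"ax":0,"ay":0,"az":0,"dx":0.048,"dy":0.052,"dz":0,"claw":0.03}
    - {"ax":0,"ay":0,"az":0,"dx":0.06,"dy":0.067,"dz":0,"claw":0.03}
    - {"ax":0,"ay":0,"az":0,"dx":0.062,"dy":0.07,"dz":0.005,"claw":0.03}
    - {"ax":0,"ay":0,"az":0,"dx":0.062,"dy":0.07,"dz":0.025,"claw":0.03}
    - {"ax":0,"ay":0,"az":0,"dx":0.062,"dy":0.07,"dz":0.05,"claw":0.03}
    - {"ax":0,"ay":0,"az":0,"dx":0.062,"dy":0.07,"dz":0.07,"claw":0.03}
    - {"ax":0,"ay":0,"az":0,"dx":0.062,"dy":0.07,"dz":0.078,"claw":0.03}

```text
t: 30.85
tool_pos: [0.6019, 0.1607, 0.1012]
ee_rot: [[-0.002, 1.0, -0.01], [1.0, 0.002, -0.001], [-0.001, -0.01, -1.0]]
ft_force: [-0.5, 0.1, -1.3]
gripper_width: 0.544
```

Emit:
send_rows:
  plan:
    - {"ax":-0.5,"ay":0,"az":0,"dx":0.001,"dy":0.003,"dz":0.01,"claw":0.03}
    - {"ax":-0.5,"ay":0,"az":0,"dx":0.001,"dy":0.003,"dz":0.023,"claw":0.03}
    - {"ax":-0.5,"ay":0,"az":0,"dx":0.001,"dy":0.003,"dz":0.034,"claw":0.03}
    - {"ax":-0.5,"ay":0,"az":0,"dx":0.001,"dy":0.003,"dz":0.039,"claw":0.03}
    - {"ax":-0.5,"ay":0,"az":0,"dx":0.001,"dy":0.003,"dz":0.042,"claw":0.03}
    - {"ax":-0.5,"ay":0,"az":0,"dx":0.001,"dy":0.003,"dz":0.043,"claw":0.03}
    - {"ax":-0.5,"ay":0,"az":0,"dx":0.001,"dy":0.003,"dz":0.044,"claw":0.03}
    - {"ax":-0.5,"ay":0,"az":0,"dx":0.001,"dy":0.003,"dz":0.044,"claw":0.03}

```text
t: 31.65
tool_pos: [0.6048, 0.1617, 0.0576]
ee_rot: [[-0.002, 1.0, -0.001], [1.0, 0.002, -0.001], [-0.001, -0.001, -1.0]]
ft_force: [0.2, 0.8, -1.6]
gripper_width: 0.546
```

Emit:
send_rows:
  plan:
    - {"ax":0,"ay":0,"az":0,"dx":0,"dy":0,"dz":0.0005,"claw":0.03}
    - {"ax":0,"ay":0,"az":0,"dx":0,"dy":0,"dz":0.001,"claw":0.03}
    - {"ax":0,"ay":0,"az":0,"dx":0,"dy":0,"dz":0.001,"claw":0.03}
    - {"ax":0,"ay":0,"az":0,"dx":0,"dy":0,"dz":0.001,"claw":0.03}
    - {"ax":0,"ay":0,"az":0,"dx":0,"dy":0,"dz":0.001,"claw":0.03}
    - {"ax":0,"ay":0,"az":0,"dx":0,"dy":0,"dz":0.001,"claw":0.03}
    - {"ax":0,"ay":0,"az":0,"dx":0,"dy":0,"dz":0.001,"claw":0.03}
    - {"ax":0,"ay":0,"az":0,"dx":0,"dy":0,"dz":0.001,"claw":0.03}

```text
t: 32.45
tool_pos: [0.6048, 0.1618, 0.0566]
ee_rot: [[-0.002, 1.0, -0.001], [1.0, 0.002, -0.001], [-0.001, -0.001, -1.0]]
ft_force: [0.4, 0.0, -2.3]
gripper_width: 0.542
```

Emit:
send_rows:
  plan:
    - {"ax":0,"ay":0,"az":0,"dx":0,"dy":0,"dz":0.0005,"claw":0.03}
    - {"ax":0,"ay":0,"az":0,"dx":0,"dy":0,"dz":0.001,"claw":0.03}
    - {"ax":0,"ay":0,"az":0,"dx":0,"dy":0,"dz":0.001,"claw":0.03}
    - {"ax":0,"ay":0,"az":0,"dx":0,"dy":0,"dz":0.001,"claw":0.03}
    - {"ax":0,"ay":0,"az":0,"dx":0,"dy":0,"dz":0.001,"claw":0.03}
    - {"ax":0,"ay":0,"az":0,"dx":0,"dy":0,"dz":0.001,"claw":0.03}
    - {"ax":0,"ay":0,"az":0,"dx":0,"dy":0,"dz":0.001,"claw":0.03}
    - {"ax":0,"ay":0,"az":0,"dx":0,"dy":0,"dz":0.001,"claw":0.03}

```text
t: 33.25
tool_pos: [0.6049, 0.1618, 0.0563]
ee_rot: [[-0.002, 1.0, -0.0], [1.0, 0.002, -0.001], [-0.001, -0.0, -1.0]]
ft_force: [-2.3, -0.8, 5.7]
gripper_width: 0.546
```

Contact again. I release, lift off and back away toward the robot for a clear view.

Emit:
send_rows:
  plan:
    - {"ax":0,"ay":0,"az":0,"dx":0,"dy":0,"dz":0,"claw":0.06}
    - {"ax":0,"ay":0,"az":0,"dx":0,"dy":0,"dz":0,"claw":0.075}
    - {"ax":0,"ay":0,"az":0,"dx":0,"dy":0,"dz":0,"claw":0.085}
    - {"ax":0,"ay":0,"az":0,"dx":0,"dy":0,"dz":0,"claw":0.085}
    - {"ax":0,"ay":0,"az":0,"dx":0,"dy":0,"dz":-0.025,"claw":0.085}
    - {"ax":0,"ay":0,"az":0,"dx":0,"dy":0,"dz":-0.065,"claw":0.085}
    - {"ax":0,"ay":0,"az":0,"dx":0,"dy":0,"dz":-0.105,"claw":0.085}
    - {"ax":0,"ay":0,"az":0,"dx":0,"dy":0,"dz":-0.145,"claw":0.085}

```text
t: 34.05
tool_pos: [0.6046, 0.1618, 0.2025]
ee_rot: [[-0.002, 1.0, -0.001], [1.0, 0.002, -0.001], [-0.001, -0.001, -1.0]]
ft_force: [0.6, -0.4, -0.2]
gripper_width: 0.993
```

Emit:
send_rows:
  plan:
    - {"ax":0,"ay":0,"az":0,"dx":0,"dy":-0.03,"dz":-0.02,"claw":0.085}
    - {"ax":0,"ay":0,"az":0,"dx":0,"dy":-0.07,"dz":-0.04,"claw":0.085}
    - {"ax":0,"ay":0,"az":0,"dx":0,"dy":-0.11,"dz":-0.05,"claw":0.085}
    - {"ax":0,"ay":0,"az":0,"dx":0,"dy":-0.15,"dz":-0.05,"claw":0.085}
    - {"ax":0,"ay":0,"az":0,"dx":0,"dy":-0.19,"dz":-0.05,"claw":0.085}
    - {"ax":0,"ay":0,"az":0,"dx":0,"dy":-0.22,"dz":-0.05,"claw":0.085}
    - {"ax":0,"ay":0,"az":0,"dx":0,"dy":-0.23,"dz":-0.05,"claw":0.085}
    - {"ax":0,"ay":0,"az":0,"dx":0,"dy":-0.23,"dz":-0.05,"claw":0.085}

```text
t: 34.85
tool_pos: [0.3741, 0.1615, 0.2531]
ee_rot: [[-0.003, 1.0, 0.001], [1.0, 0.003, -0.0], [-0.0, 0.001, -1.0]]
ft_force: [1.0, -0.0, -0.2]
gripper_width: 0.996
```

```bash
python3 snap.py top t9 100 600 100 330; python3 snap.py side s9 160 520 120 390; python3 - <<'E'
from h import *;from bench import *
f=grab_frame("top");P=cloud(f);g=dict(np.load("top0.npz"));P0=cloud(g)
for nm,x,y,h in[("yellow",.6023,-.1575,.092),("red_s",.6368,-.036,.082),("red_t",.6392,.042,.099),("blue_s",.6093,.2394,.082),("blue_t",.6051,.1616,.099)]:
    q=P[(np.hypot(P[...,0]-x,P[...,1]-y)<.037)&(P[...,2]>h-.006)]; print(nm,len(q),((q.max(0)+q.min(0))/2-[x,y,h]).round(4))
for (a,b,c,d) in((120,180,245,295),(485,570,205,275)):
  for p in(P0,P):
    Q=p[c:d,a:b].reshape(-1,3);Q=Q[Q[:,2]>.02];print(Q.mean(0).round(4))
print(np.round(get_obs()["dq"],3),get_obs()["t"])
E
```

```text
yellow 204 [ 0.0009  0.0027 -0.0011]
red_s 194 [ 0.0009  0.0017 -0.0013]
red_t 200 [ 0.0009  0.001  -0.0007]
blue_s 196 [ 0.0009  0.0011 -0.0011]
blue_t 204 [ 0.001   0.     -0.0013]
[0.4429 0.3674 0.0621]
[0.4154 0.1751 0.5346]
[ 0.4965 -0.3948  0.0546]
[ 0.4965 -0.3947  0.0547]
[-0.002  0.011 -0.004 -0.001  0.003  0.   ] 35.0
```

View pics/t9.png

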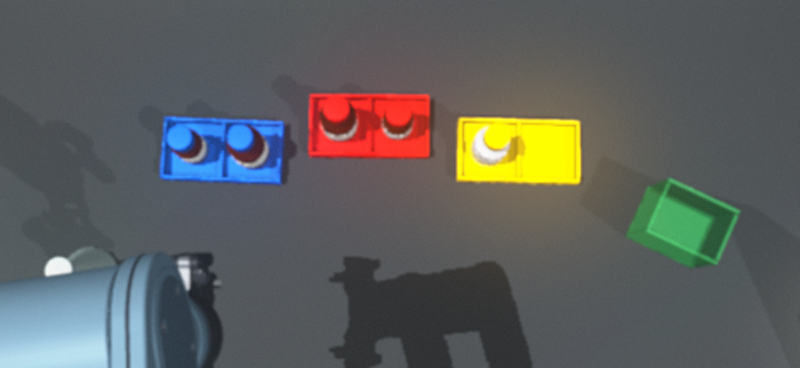

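View pics/s9.png

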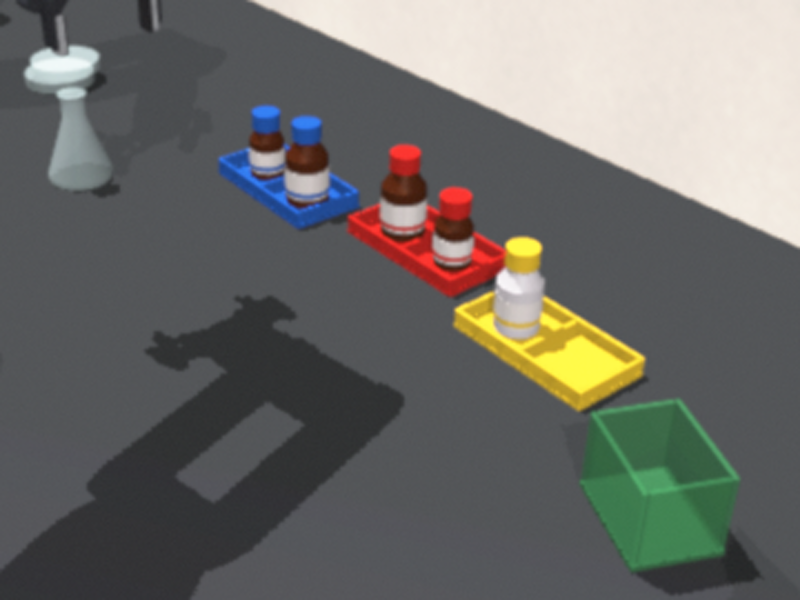

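Both views show all five bottles upright in bays of their own colour. The trough is unmoved. The flask foot is still at about (196,196) in the full side frame; the arm hides the flask in the top view, so the depth comparison there isn't valid.

```bash
python3 -c "
from bench import *
print(hand_in())"
```

```text
the job is handed in; nothing more can be done
None
```

All five bottles are standing upright in trays that match their caps, one to a bay, and I handed the job in at about t = 35 s of the 109 s allowed. I gripped each bottle by its body, carried it upright, and lowered it until the force reading showed contact (about 5 N) before releasing it.

**Bottles:** the final top-camera check put every cap within 3 mm of its bay centre. Cap heights were within 1.5 mm of what an upright bottle on the bay floor should give. The gripper ended open and clear of everything.

**Trough:** its measured position was unchanged, to within 0.1 mm.

**Flask:** the depth check failed because the arm was blocking the top camera. In the side picture, read by eye, it had not moved.

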